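Open the press-and-turn oil filler cap of a hydraulic power pack

ROBOT

A 6-joint arm with a two-finger parallel gripper is mounted at the origin on the work surface. World frame = base frame: x ahead of the robot, y to its left, z up, the work surface at z = 0. Lengths are in m, angles in rad, forces in N, time in s.
With the tool pointing down it reaches from about 0.35 to 1 m from the base axis. Payload 7.1 kg.
Tool frame: the origin (TCP) lies on the centre line of the jaws, within the pads' length; the fingertips stand 19 mm ahead of it and the grasp point (between the pads) is the TCP; z points along the fingers, y is the direction in which the jaws open and shut (so a half turn about z gives the same grasp; the last joint's range is limited). The gripper opens to 85 mm and grips with 20 to 120 N. Pads are 22 mm wide; open, the fingers measure 114 mm over their backs; the gripper's body (76 mm by 85 mm) begins 54 mm behind the grasp point. The pads swing forward as they close: fully open they stand 13 mm farther back than shut.
Start: joints at [-1.308, 0.423, 1.63, -0, 1.089, -0.019], TCP at [0.174, -0.6, 0.25] pointing down, gripper open.
Joint ranges: [-3, 3], [-0.9, 2.11], [0.09, 2.58], [-1.31, 4.45], [0.11, 2.69], [-2.54, 2.54]. Speed limits (rad/s): [2.39, 2.39, 3.01, 3.14, 3.14, 3.14].

INTERFACE

Orientations are given as a 3x3 rotation matrix whose columns are the frame's x, y, z axes.
In Python, from bench import ctrl, vision gives the robot as it stands. The module is installed in compiled form; this text tells all that it offers.
- The arm moves only by the tool carry_out, never from a script. Its argument "deltas" is a list of rows, each an object with "gripper": the gripper command: -1 is fully open, 1 is shut, values between are in proportion; "xyz": the shift along the tool's x, y, z in mm, a list of three; "turn": the turn, a rotation vector about the tool's x, y, z in rad, a list of three. In form: [{"gripper": gripper, "xyz": [dx, dy, dz], "turn": [rx, ry, rz]}, ...]. A call has 1 to 10 rows; each row is the pose to reach, as a shift and turn from the pose commanded when the call began, along the tool's axes at that moment; what a row does not reach only later rows make up. A row lasts 1/8 s, in which the tool goes at most 62.5 mm and 10.7 degrees, less where a joint would pass 70% of its speed; a pose out of reach is approached as far as the arm can. A call with a gripper value outside its range is refused whole. The fingers move at their own pace and stop on an object; the grip force is fixed at half the most. Time passes only in rows, so rows that repeat a pose let the fingers close. It gives the time, the measured TCP pose, the force and the opening at its end, in the units of the state.
- ctrl.get_obs(): the state, without advancing time (a new reading comes with each control period).
- vision.snapshot(name): name is "scene" or "side" or "wrist"; returns (picture, depth): 420x560x3 uint8, red, green, blue; 420x560 float32, m along the optical axis (not along the pixel's ray), 0 where there is no reading.
- vision.camera_model(name): a dict with "fx", "fy", "cx", "cy" (pixels), "R" (3x3) and "t" (3): a world point X has camera coordinates R X + t. Camera axes: x right, y down, z forward; pixel columns grow to the right and rows downward; lengths in m; the calibration is good to about 2 mm. A picture is of the moment at which its call begins: read the wrist's pose just before it. camera_model takes no time and is no camera call; for the wrist camera it gives the pose at the moment of the call.
- ctrl.finish_job(): hands the job in, once; it reports no verdict.
The state is a dict: "time_s": time; "q": joint angles; "qvel": joint speeds; "joint_efforts": joint torques, N m; "eef_pos": TCP position; "orientation": TCP orientation; "ft_force": force on the tool from outside, world axes, zero at the start; "torque": the same for the moment, N m; "grip_width": finger opening in m.
Only numpy, scipy, OpenCV 4.12 (cv2) and the standard library are available. Lean on these libraries where they do the work, as an engineer would, in place of code of your own. Each camera call takes 0.05 s, during which the arm holds its last target.

TASK

Open the oil filler of the hydraulic power pack so that it can be topped up: press its black safety cap firmly down and, keeping it pressed, turn it anticlockwise (seen from above) until it is past its catch and stops, then lift it off. Set the cap down, not dropped, flat and right way up in the empty cardboard tray. Leave the other things on the bench and on the tank where they are.

Things in the scene. Friction and masses are not known exactly. Their poses are not given: they have to be found in the camera images.
- cap_center (a point): Black plastic filler cap: round skirt 70 mm across, 32 mm high, flat top, and across the top's middle an upright grip bar 60 mm long, 14 mm wide, 26 mm high; 58 mm high in all, about 0.14 kg. Point: on the cap's axis half-way up, 29 mm above the skirt's lower edge, 3 mm below the flat top, 29 mm below the bar's top. x runs along the bar, z up. Straddle or pinch the bar.
- cap: The same cap; origin at its skirt's lower edge. It starts locked on the neck. A spring holds it up: it yields from about 8 N, needs at least 4 mm down (13 N) to clear the catch and bottoms at 10 mm (19 N). Kept down, turn it anticlockwise from above by 60 degrees; a stop is about 5 degrees farther. Let up there it rises 4 mm and lifts off. Unpressed it turns 3 degrees at most and cannot be pulled off.
- neck (a point): Centre of the mouth of the filler neck, a steel tube 47 mm across, upright on the tank; 192 mm above the bench, hidden by the cap, which shares its axis. Its x and y axes are the power pack's. The locked cap's bar stands 60 degrees clockwise from x; the cap is free when its bar lies along x. Raised 30 mm, the cap is clear of the neck.
- pack: Hydraulic power pack, fixed: grey tank, top 150 mm above the bench. Origin: on the bench under the filler neck. The tank reaches 106 mm each way in x, 91 in +y, 271 in -y. Green motor, 136 mm across, 320 mm high over the bench, at x 10, y -195 mm, terminal box on its -x side; valve block at x 73, y -95, 60 mm above the tank; plain bolted filter cover (not the filler) at x -62, y -85.
- tray_empty: Empty open cardboard tray, fixed to the bench, 200 mm along its x, 140 mm along its y, 50 mm high, walls and floor 4 mm thick. Origin: centre of its underside, on the bench. The cap goes here.
- tray_full: Cardboard tray of the same size holding hole saws, sockets and drill bits up to 56 mm high, fixed; it stands beside the empty one, on either side of it. Origin: centre of its underside. Not for the cap.
- tape: Loose roll of grey tape flat on the tank's top by the filler, at x -57, y 50 mm of the pack, 62 mm across, 24 mm high. Origin: centre of its underside. Leave it.
- wrench: Loose steel wrench, 190 mm long, flat on the bench between the robot and the trays. Leave it.
- chuck: Loose steel drill chuck standing on the bench beyond the trays, 46 mm across, 62 mm high. Leave it.
- disc: Loose grinding disc, 115 mm across, 6 mm thick, flat on the bench beyond the trays. Leave it.
- oiler: Loose white plastic bottle, 60 mm across, 170 mm high, standing beyond the trays. Leave it.
- tape_measure: Loose grey tape measure, 54 x 50 x 30 mm, on the tank's top by the filler, at x 66, y 51 mm of the pack. Leave it.
Not all that is in view belongs to the job. There is more than one size of the cap; the job needs the smaller. Leave any pink look-alike of the tray_empty alone.

How it is judged:
By the outcome, as a careful person would: the job done as asked, in the order asked, and still so for the second after the job is handed in, with the robot touching nothing.
It also fails if it takes over 48 s, if anything falls off the work surface, if the arm or the gripper's body presses on something with over 40 N, if the wrist force passes 120 N, or if a joint passes its speed limit or range.

## Working session

There is one attempt and no reset: what is moved stays moved. The work goes in short steps, Python scripts to look and compute and a tool call to move; the robot and the scene stay as the last step left them, time stands still between calls to the robot, and variables do not carry over. Pictures are saved under pics/ and viewed, and the job is handed in when it is done.

Besides the shell and the picture viewer there is one more tool, called after ">>>" as name(argument=value, ...), one argument or row to a line, values as JSON. carry_out: Moves the arm, as the interface text tells. Its arguments: {"type":"object","properties":{"deltas":{"type":"array"}},"required":["deltas"]}

```bash
mkdir -p pics; python3 - <<'E'
from bench import ctrl, vision
import cv2, numpy as np
o=ctrl.get_obs(); print({k:np.round(v,3).tolist() for k,v in o.items()})
for n in ["scene","side","wrist"]:
    m=vision.camera_model(n); p,d=vision.snapshot(n)
    np.savez(f"s0_{n}.npz",p=p,d=d,**m)
    cv2.imwrite(f"pics/a_{n}.png",p[:,:,::-1]); print(n,np.round(m["R"],3).tolist(),np.round(m["t"],3),m["fx"],m["cx"],m["cy"])
E
```

```text
{'time_s': 0.0, 'q': [-1.308, 0.424, 1.631, 0.0, 1.089, -0.019], 'qvel': [0.0, 0.003, -0.002, 0.001, 0.0, -0.001], 'joint_efforts': [-0.002, -55.738, -28.174, -0.0, 0.007, -0.0], 'eef_pos': [0.174, -0.6, 0.25], 'orientation': [[0.961, 0.278, -0.0], [0.278, -0.961, 0.001], [0.0, -0.002, -1.0]], 'ft_force': [-0.448, -0.472, 0.414], 'torque': [-0.014, -0.029, -0.002], 'grip_width': 0.085}
scene [[-0.529, 0.848, -0.023], [0.476, 0.274, -0.836], [-0.703, -0.453, -0.549]] [ 0.132 -0.189  1.336] 389.72881487922865 276.30521764947235 206.31560593369517
side [[-0.763, -0.647, -0.007], [-0.487, 0.581, -0.652], [0.426, -0.494, -0.758]] [0.499 0.225 1.302] 484.59495977617877 285.0824739044602 206.69199564374628
wrist [[0.279, -0.96, -0.002], [-0.918, -0.267, 0.293], [-0.282, -0.08, -0.956]] [-0.626 -0.039  0.38 ] 376.00364219465973 273.5837387125908 205.24333924367934
```

View pics/a_scene.png

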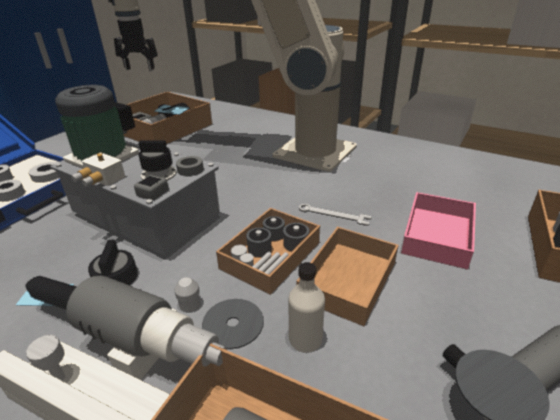

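View pics/a_side.png

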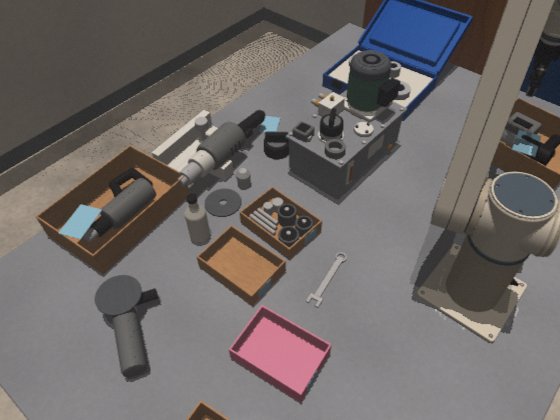

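View pics/a_wrist.png

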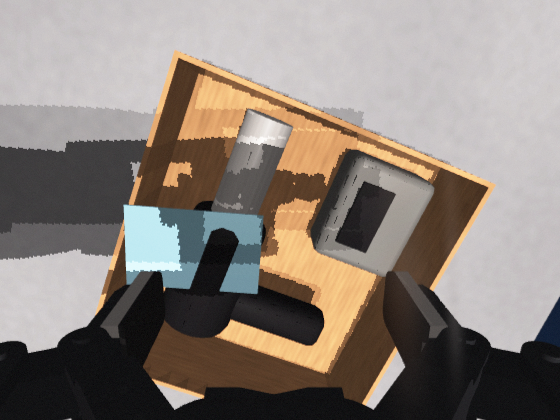

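The pack's cap is at scene (155,155) and side (331,120). A second cap with a bar lies on the bench at scene (112,262) and side (276,147). The brown empty tray is at scene (352,270), the full one at (270,247), and the pink look-alike at (440,228). I'll enlarge both caps to confirm which is which.

```bash
cat > h.py <<'E'
import numpy as np, cv2
def load(n,k="s0"):
    return dict(np.load(f"{k}_{n}.npz"))
def pt(s,u,v,d=None):
    if d is None: d=s["d"][int(round(v)),int(round(u))]
    c=np.array([(u-s["cx"])/s["fx"]*d,(v-s["cy"])/s["fy"]*d,d]); return s["R"].T@(c-s["t"])
def plane(s,u,v,z):
    r=s["R"].T@np.array([(u-s["cx"])/s["fx"],(v-s["cy"])/s["fy"],1]); c=-s["R"].T@s["t"]
    return c+r*(z-c[2])/r[2]
def cloud(s):
    v,u=np.mgrid[0:420,0:560]; d=s["d"]
    c=np.stack([(u-s["cx"])/s["fx"]*d,(v-s["cy"])/s["fy"]*d,d],-1); return (c-s["t"])@s["R"]
def proj(s,X):
    c=s["R"]@np.array(X)+s["t"]; return c[0]/c[2]*s["fx"]+s["cx"],c[1]/c[2]*s["fy"]+s["cy"]
E
python3 - <<'E'
from h import *
a=load("scene");b=load("side")
A=cv2.resize(a["p"][120:290,50:230],None,fx=2.2,fy=2.2,interpolation=2)
B=cv2.resize(b["p"][40:200,250:420],None,fx=2.3,fy=2.3,interpolation=2)
H=max(A.shape[0],B.shape[0]);o=np.zeros((H,A.shape[1]+B.shape[1],3),np.uint8);o[:A.shape[0],:A.shape[1]]=A;o[:B.shape[0],A.shape[1]:]=B
cv2.imwrite("pics/b.png",o[:,:,::-1]);print(o.shape)
for s in(a,b):
    P=cloud(s)
    for (lo,hi) in((.14,.16),):
        m=(P[...,2]>lo)&(P[...,2]<hi)&(s["d"]>0); print(m.sum())
print(pt(a,155,143),pt(b,331,125),pt(b,276,147),pt(a,112,262),pt(b,241,263))
E
```

```text
(374, 787, 3)
4921
3958
[ 0.57215133 -0.106009    0.23083971] [ 0.55427833 -0.09198328  0.21596059] [ 0.74465003 -0.05967934  0.04116497] [ 0.7710576  -0.06818789  0.05418277] [0.53209161 0.33573729 0.00479881]
```

View pics/b.png

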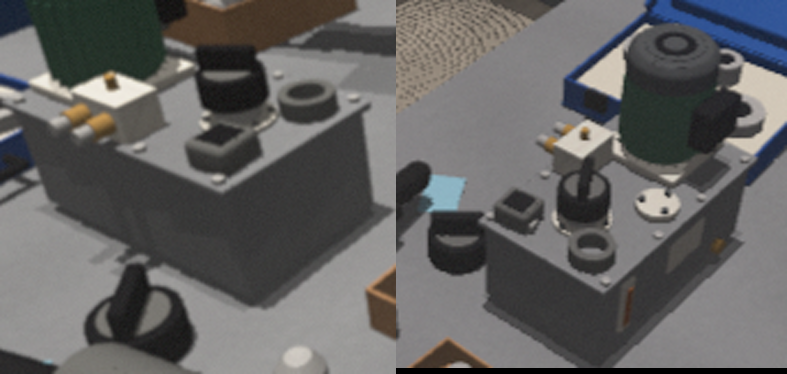

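The cap on the tank's neck (crop (232,80) and (585,195)) fits the description: it sits on the pack, with the tape and tape measure beside it. The larger one on the bench is the look-alike. Next I'll measure the pack, cap and trays.

```bash
python3 - <<'E'
from h import *
S={n:load(n) for n in("scene","side")}
Ps=[]
for n,s in S.items():
    P=cloud(s);d=s["d"]
    def sel(m): return P[m&(d>0)]
    x,y,z=P[...,0],P[...,1],P[...,2]
    reg=(x>.3)&(x<.85)&(y>-.5)&(y<.05)
    T=sel(reg&(abs(z-.15)<.006)); print(n,"tank z",np.median(T[:,2]))
    r=cv2.minAreaRect((T[:,:2]*1000).astype(np.float32)); print(" tank rect",r)
    c=reg&(np.hypot(x-.56,y+.095)<.06)
    hh,e=np.histogram(sel(c)[:,2],bins=np.arange(.14,.27,.005)); print(list(zip(np.round(e,3),hh)))
    Q=sel(c&(z>.235)); 
    if len(Q): print(" bar top",Q[:,2].max(),np.percentile(Q[:,2],90),cv2.minAreaRect((Q[:,:2]*1000).astype(np.float32)))
    for nm,(cx,cy) in {"tray":(.53,.335),}.items():
        W=sel((np.hypot(x-cx,y-cy)<.16)&(z>.042)&(z<.056)); print(nm,len(W),cv2.minAreaRect((W[:,:2]*1000).astype(np.float32)))
        F=sel((np.hypot(x-cx,y-cy)<.05)); print(" floor",np.median(F,0))
E
```

```text
scene tank z 0.1491003022676857
 tank rect ((569.9004516601562, -205.79209899902344), (366.09906005859375, 215.1573028564453), 88.77102661132812)
[(np.float64(0.14), np.int64(0)), (np.float64(0.145), np.int64(206)), (np.float64(0.15), np.int64(127)), (np.float64(0.155), np.int64(144)), (np.float64(0.16), np.int64(79)), (np.float64(0.165), np.int64(88)), (np.float64(0.17), np.int64(111)), (np.float64(0.175), np.int64(61)), (np.float64(0.18), np.int64(64)), (np.float64(0.185), np.int64(67)), (np.float64(0.19), np.int64(67)), (np.float64(0.195), np.int64(67)), (np.float64(0.2), np.int64(70)), (np.float64(0.205), np.int64(203)), (np.float64(0.21), np.int64(58)), (np.float64(0.215), np.int64(54)), (np.float64(0.22), np.int64(58)), (np.float64(0.225), np.int64(61)), (np.float64(0.23), np.int64(76)), (np.float64(0.235), np.int64(0)), (np.float64(0.24), np.int64(0)), (np.float64(0.245), np.int64(0)), (np.float64(0.25), np.int64(0)), (np.float64(0.255), np.int64(0)), (np.float64(0.26), np.int64(0))]
tray 1378 ((525.23583984375, 302.4050598144531), (211.93898010253906, 241.5731658935547), 6.05
[... 656 characters left out ...]
(0.205), np.int64(173)), (np.float64(0.21), np.int64(38)), (np.float64(0.215), np.int64(6)), (np.float64(0.22), np.int64(10)), (np.float64(0.225), np.int64(13)), (np.float64(0.23), np.int64(44)), (np.float64(0.235), np.int64(16)), (np.float64(0.24), np.int64(0)), (np.float64(0.245), np.int64(0)), (np.float64(0.25), np.int64(0)), (np.float64(0.255), np.int64(0)), (np.float64(0.26), np.int64(0))]
 bar top 0.2395036769397695 0.23768533017736573 ((568.0963134765625, -115.65090942382812), (10.603791236877441, 51.7977294921875), 19.524503707885742)
tray 1014 ((554.1661987304688, 299.43328857421875), (270.35791015625, 235.73158264160156), 2.204601764678955)
 floor [0.52907915 0.3358515  0.00398007]
```

```bash
python3 - <<'E'
from h import *
w=load("wrist");C=-w["R"].T@w["t"];print("cam",C)
R=np.array([[0.961,0.278,0],[0.278,-0.961,0.001],[0,-.002,-1]]);print("cam in tool",R.T@(C-[.174,-.6,.25]))
print("optical axis in tool",R.T@w["R"][2])
S={n:load(n) for n in("scene","side")}
for n,s in S.items():
    P=cloud(s);d=s["d"];x,y,z=P[...,0],P[...,1],P[...,2]
    near=(np.hypot(x-.571,y+.117)<.045)&(d>0)
    Q=P[near&(z>.214)];c,u=np.linalg.eigh(np.cov(Q[:,:2].T));print(n,"bar",Q.mean(0),np.degrees(np.arctan2(*u[::-1,1])),len(Q),"barTopz",np.percentile(Q[:,2],97))
    Q=P[near&(abs(z-.207)<.003)];print(" top z",np.median(Q[:,2]),cv2.minEnclosingCircle((Q[:,:2]*1000).astype(np.float32)))
    # tray rim by brown mask near
    hsv=cv2.cvtColor(s["p"],cv2.COLOR_RGB2HSV)
    m=((hsv[...,0]>5)&(hsv[...,0]<22)&(hsv[...,1]>90)&(np.hypot(x-.53,y-.335)<.15)&(d>0)&(z>.0)).astype(np.uint8)
    k,l,st,_=cv2.connectedComponentsWithStats(m); i=1+np.argmax(st[1:,4]); Q=P[l==i];print(" tray",len(Q),cv2.minAreaRect((Q[:,:2]*1000).astype(np.float32)))
    F=P[(l==i)&(z<.008)];print(" floor",cv2.minAreaRect((F[:,:2]*1000).astype(np.float32)))
E
```

```text
cam [ 0.24587524 -0.58093426  0.37312968]
cam in tool [ 0.07437238  0.00141288 -0.12311062]
optical axis in tool [-2.93436872e-01  4.04535630e-04  9.55933426e-01]
scene bar [ 0.5748496  -0.11230101  0.22480758] 120.14860599908651 268 barTopz 0.2334855829068988
 top z 0.20736496579150498 ((573.2046508789062, -114.76436614990234), 34.81923294067383)
 tray 5348 ((520.8529052734375, 345.975830078125), (202.68814086914062, 140.55880737304688), 1.7069664001464844)
 floor ((521.722900390625, 343.433837890625), (208.390380859375, 129.16053771972656), 5.950092792510986)
side bar [ 0.56506612 -0.11114137  0.22999729] 117.45653125114671 91 barTopz 0.2366261326705356
 top z 0.20759204283365115 ((570.0407104492188, -117.68282318115234), 36.1161003112793)
 tray 3439 ((519.5535888671875, 345.4720458984375), (204.60169982910156, 142.44764709472656), 2.113008975982666)
 floor ((520.349365234375, 345.2220458984375), (196.51380920410156, 139.84332275390625), 2.08595609664917)
```

>>> carry_out(
  deltas=[
    {"gripper":-1,"xyz":[0,0,-60],"turn":[0,0,0]},
    {"gripper":-1,"xyz":[0,0,-120],"turn":[0,0,-0.15]},
    {"gripper":-1,"xyz":[20,-15,-170],"turn":[0,0,-0.33]},
    {"gripper":-1,"xyz":[70,-48,-190],"turn":[0,0,-0.5]},
    {"gripper":-1,"xyz":[120,-82,-200],"turn":[0,0,-0.67]},
    {"gripper":-1,"xyz":[170,-116,-200],"turn":[0,0,-0.83]},
    {"gripper":-1,"xyz":[220,-150,-200],"turn":[0,0,-1.0]},
    {"gripper":-1,"xyz":[270,-184,-200],"turn":[0,0,-1.17]},
    {"gripper":-1,"xyz":[320,-218,-200],"turn":[0,0,-1.33]},
    {"gripper":-1,"xyz":[370,-252,-200],"turn":[0,0,-1.5]},
  ],
)

```text
time_s: 1.4
eef_pos: [0.46, -0.2536, 0.4502]
orientation: [[-0.215, 0.977, -0.0], [0.977, 0.215, -0.0], [-0.0, -0.0, -1.0]]
ft_force: [1.4, -1.1, -0.3]
grip_width: 0.0857
```

>>> carry_out(
  deltas=[
    {"gripper":-1,"xyz":[37,46,20],"turn":[0,0,-0.15]},
    {"gripper":-1,"xyz":[74,92,40],"turn":[0,0,-0.285]},
    {"gripper":-1,"xyz":[110,138,60],"turn":[0,0,-0.285]},
    {"gripper":-1,"xyz":[110,138,80],"turn":[0,0,-0.285]},
    {"gripper":-1,"xyz":[110,138,80],"turn":[0,0,-0.285]},
    {"gripper":-1,"xyz":[110,138,80],"turn":[0,0,-0.285]},
  ],
)

```text
time_s: 2.15
eef_pos: [0.571, -0.1194, 0.371]
orientation: [[-0.475, 0.88, 0.001], [0.88, 0.475, -0.0], [-0.001, 0.0, -1.0]]
ft_force: [-0.2, -0.3, 0.3]
grip_width: 0.085
```

```bash
python3 - <<'E'
from bench import ctrl, vision
from h import *
o=ctrl.get_obs(); print({k:np.round(v,4).tolist() for k,v in o.items() if k in("q","eef_pos","orientation","ft_force")})
m=vision.camera_model("wrist"); p,d=vision.snapshot("wrist")
np.savez("s1_wrist.npz",p=p,d=d,**m); cv2.imwrite("pics/c_wrist.png",p[:,:,::-1])
s=load("wrist","s1");P=cloud(s);x,y,z=P[...,0],P[...,1],P[...,2];d=s["d"]
near=(np.hypot(x-.571,y+.117)<.05)&(d>0)
Q=P[near&(z>.226)&(z<.245)];print("bar",len(Q),np.median(Q[:,2]),cv2.minAreaRect((Q[:,:2]*1000).astype(np.float32)))
Q=P[near&(abs(z-.2075)<.006)];print("top",len(Q),np.median(Q[:,2]),cv2.minEnclosingCircle((Q[:,:2]*1000).astype(np.float32)))
E
```

```text
{'q': [-0.2265, 0.246, 1.5981, -0.0001, 1.2968, -0.7218], 'eef_pos': [0.571, -0.1194, 0.371], 'orientation': [[-0.4753, 0.8798, 0.0006], [0.8798, 0.4753, -0.0002], [-0.0005, 0.0004, -1.0]], 'ft_force': [-0.2345, -0.3325, 0.2971]}
bar 1542 0.23367756701670886 ((570.6942749023438, -119.81029510498047), (13.916828155517578, 59.61056900024414), 27.971641540527344)
top 4500 0.20851554766341313 ((570.55419921875, -119.7781753540039), 35.12234115600586)
```

View pics/c_wrist.png

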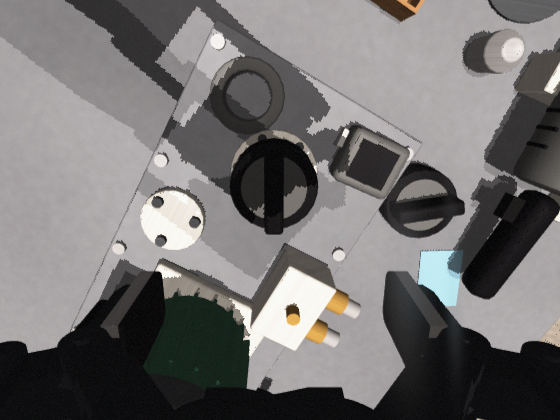

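The cap is at wrist image (273,187). The bar fits to (570.6, -119.8) mm at 118°, with its top at z 0.234, so the TCP is already within 0.6 mm of the axis. I'll descend and grip.

>>> carry_out(
  deltas=[
    {"gripper":-1,"xyz":[0,-0.5,50],"turn":[0,0,0]},
    {"gripper":-1,"xyz":[0,-0.5,95],"turn":[0,0,0]},
    {"gripper":-0.5,"xyz":[0,-0.5,125],"turn":[0,0,0]},
    {"gripper":-0.2,"xyz":[0,-0.5,140],"turn":[0,0,0]},
    {"gripper":0.2,"xyz":[0,-0.5,141],"turn":[0,0,0]},
    {"gripper":1,"xyz":[0,-0.5,141],"turn":[0,0,0]},
    {"gripper":1,"xyz":[0,-0.5,141],"turn":[0,0,0]},
    {"gripper":1,"xyz":[0,-0.5,141],"turn":[0,0,0]},
    {"gripper":1,"xyz":[0,-0.5,141],"turn":[0,0,0]},
    {"gripper":1,"xyz":[0,-0.5,141],"turn":[0,0,0]},
  ],
)

```text
time_s: 3.45
eef_pos: [0.5714, -0.1196, 0.2311]
orientation: [[-0.476, 0.879, 0.003], [0.879, 0.476, -0.001], [-0.002, 0.002, -1.0]]
ft_force: [-1.1, -1.5, 6.8]
grip_width: 0.0127
```

>>> carry_out(
  deltas=[
    {"gripper":1,"xyz":[0,0,4],"turn":[0,0,0]},
    {"gripper":1,"xyz":[0,0,8],"turn":[0,0,0]},
    {"gripper":1,"xyz":[0,0,10],"turn":[0,0,0]},
    {"gripper":1,"xyz":[0,0,10],"turn":[0,0,0]},
    {"gripper":1,"xyz":[0,0,10],"turn":[0,0,0]},
  ],
)

```text
time_s: 4.08
eef_pos: [0.5715, -0.1196, 0.2224]
orientation: [[-0.476, 0.879, 0.003], [0.879, 0.476, -0.001], [-0.003, 0.002, -1.0]]
ft_force: [-5.9, -0.7, 16.7]
grip_width: 0.0127
```

>>> carry_out(
  deltas=[
    {"gripper":1,"xyz":[0,0,1],"turn":[0,0,-0.1]},
    {"gripper":1,"xyz":[0,0,1],"turn":[0,0,-0.22]},
    {"gripper":1,"xyz":[0,0,1],"turn":[0,0,-0.34]},
    {"gripper":1,"xyz":[0,0,1],"turn":[0,0,-0.46]},
    {"gripper":1,"xyz":[0,0,1],"turn":[0,0,-0.58]},
    {"gripper":1,"xyz":[0,0,1],"turn":[0,0,-0.7]},
    {"gripper":1,"xyz":[0,0,1],"turn":[0,0,-0.82]},
    {"gripper":1,"xyz":[0,0,1],"turn":[0,0,-0.92]},
    {"gripper":1,"xyz":[0,0,1],"turn":[0,0,-1.02]},
    {"gripper":1,"xyz":[0,0,1],"turn":[0,0,-1.02]},
  ],
)

```text
time_s: 5.32
eef_pos: [0.5731, -0.1193, 0.2221]
orientation: [[-0.999, 0.054, 0.007], [0.054, 0.999, -0.001], [-0.007, -0.001, -1.0]]
ft_force: [-1.2, 1.3, 17.5]
grip_width: 0.0125
```

```bash
python3 - <<'E'
from bench import ctrl
import numpy as np
o=ctrl.get_obs(); print({k:np.round(v,3).tolist() for k,v in o.items()}); R=np.array(o["orientation"]);print(np.degrees(np.arctan2(R[1,0],R[0,0])))
E
```

```text
{'time_s': 5.325, 'q': [-0.226, 0.397, 1.746, 0.001, 0.992, -1.743], 'qvel': [0.0, -0.002, 0.003, -0.001, 0.001, 0.029], 'joint_efforts': [-0.817, -42.301, -20.951, -0.285, -0.602, -0.301], 'eef_pos': [0.573, -0.119, 0.222], 'orientation': [[-0.999, 0.054, 0.007], [0.054, 0.999, -0.001], [-0.007, -0.001, -1.0]], 'ft_force': [-1.186, 1.338, 17.531], 'torque': [0.395, 0.296, 0.131], 'grip_width': 0.013}
176.9271957990707
```

>>> carry_out(
  deltas=[
    {"gripper":1,"xyz":[0,0,0],"turn":[0,0,-0.04]},
    {"gripper":1,"xyz":[0,0,0],"turn":[0,0,-0.08]},
    {"gripper":1,"xyz":[0,0,0],"turn":[0,0,-0.12]},
    {"gripper":1,"xyz":[0,0,0],"turn":[0,0,-0.12]},
  ],
)

```text
time_s: 5.82
eef_pos: [0.573, -0.119, 0.2221]
orientation: [[-0.998, -0.065, 0.007], [-0.065, 0.998, -0.0], [-0.007, -0.001, -1.0]]
ft_force: [-1.2, 3.3, 17.1]
grip_width: 0.0128
```

```bash
python3 - <<'E'
from bench import ctrl
import numpy as np
o=ctrl.get_obs(); print({k:np.round(v,3).tolist() for k,v in o.items() if k in("ft_force","torque","eef_pos")}); R=np.array(o["orientation"]);print(np.degrees(np.arctan2(R[1,0],R[0,0])))
E
```

```text
{'eef_pos': [0.573, -0.119, 0.222], 'ft_force': [-1.232, 3.289, 17.098], 'torque': [0.647, 0.415, -0.236]}
-176.27983737066887
```

>>> carry_out(
  deltas=[
    {"gripper":1,"xyz":[0,0,0],"turn":[0,0,-0.04]},
    {"gripper":1,"xyz":[0,0,0],"turn":[0,0,-0.04]},
    {"gripper":1,"xyz":[0,0,-4],"turn":[0,0,-0.02]},
    {"gripper":1,"xyz":[0,0,-9],"turn":[0,0,0]},
    {"gripper":1,"xyz":[0,0,-14],"turn":[0,0,0]},
    {"gripper":1,"xyz":[0,0,-17],"turn":[0,0,0]},
    {"gripper":1,"xyz":[0,0,-17],"turn":[0,0,0]},
  ],
)

```text
time_s: 6.7
eef_pos: [0.5707, -0.1191, 0.2355]
orientation: [[-0.998, -0.065, 0.0], [-0.065, 0.998, -0.0], [-0.0, -0.0, -1.0]]
ft_force: [2.3, 0.7, -0.5]
grip_width: 0.0125
```

```bash
python3 - <<'E'
from bench import ctrl,vision
from h import *
o=ctrl.get_obs(); print({k:np.round(v,3).tolist() for k,v in o.items() if k in("ft_force","torque","eef_pos","q")}); 
m=vision.camera_model("scene"); p,d=vision.snapshot("scene");np.savez("s2_scene.npz",p=p,d=d,**m)
cv2.imwrite("pics/d.png",cv2.resize(p[60:240,40:260],None,fx=3,fy=3)[:,:,::-1])
E
```

```text
{'q': [-0.226, 0.379, 1.737, -0.0, 1.024, -1.862], 'eef_pos': [0.571, -0.119, 0.235], 'ft_force': [2.31, 0.697, -0.491], 'torque': [0.121, -0.231, 0.022]}
```

View pics/d.png

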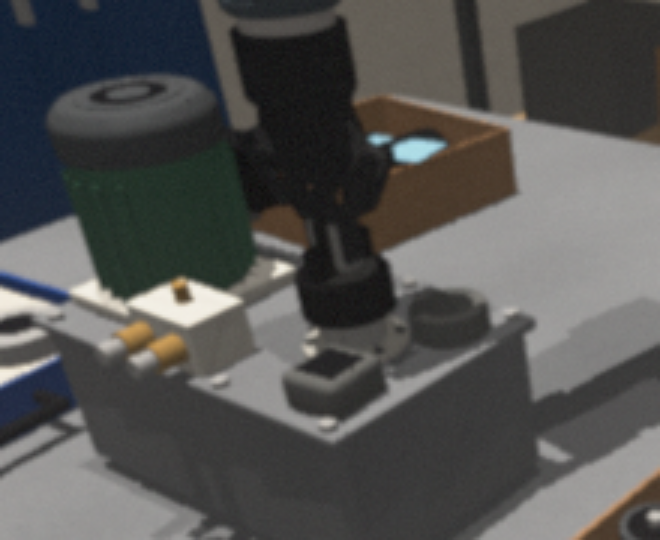

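In the picture the cap is turned and held in the jaws, raised above its locked height, and the force is about zero, so it's free. I'll lift it straight up.

>>> carry_out(
  deltas=[
    {"gripper":1,"xyz":[0,0,-10],"turn":[0,0,0]},
    {"gripper":1,"xyz":[0,0,-25],"turn":[0,0,0]},
    {"gripper":1,"xyz":[0,0,-45],"turn":[0,0,0]},
    {"gripper":1,"xyz":[0,0,-65],"turn":[0,0,0]},
    {"gripper":1,"xyz":[0,0,-85],"turn":[0,0,0]},
    {"gripper":1,"xyz":[0,0,-90],"turn":[0,0,0]},
    {"gripper":1,"xyz":[0,0,-90],"turn":[0,0,0]},
  ],
)

```text
time_s: 7.62
eef_pos: [0.5704, -0.1192, 0.3256]
orientation: [[-0.998, -0.065, 0.0], [-0.065, 0.998, -0.0], [-0.0, -0.0, -1.0]]
ft_force: [-0.2, 0.1, -1.6]
grip_width: 0.0125
```

```bash
python3 - <<'E'
from bench import ctrl,vision
from h import *
o=ctrl.get_obs(); print({k:np.round(v,3).tolist() for k,v in o.items() if k in("ft_force","torque","eef_pos","q","grip_width")}); 
p,d=vision.snapshot("scene");m=vision.camera_model("side"); p2,d2=vision.snapshot("side");np.savez("s3_side.npz",p=p2,d=d2,**m)
cv2.imwrite("pics/e.png",np.hstack([cv2.resize(p[40:220,60:240],None,fx=2,fy=2),cv2.resize(p2[20:200,260:440],None,fx=2,fy=2)])[:,:,::-1])
E
```

```text
{'q': [-0.226, 0.283, 1.653, -0.0, 1.206, -1.862], 'eef_pos': [0.57, -0.119, 0.326], 'ft_force': [-0.207, 0.068, -1.558], 'torque': [-0.096, -0.028, 0.004], 'grip_width': 0.013}
```

View pics/e.png

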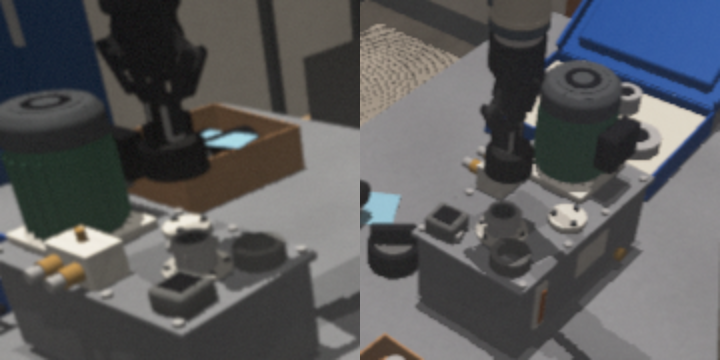

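>>> carry_out(
  deltas=[
    {"gripper":1,"xyz":[1,25,0],"turn":[0,0,0]},
    {"gripper":1,"xyz":[4,80,0],"turn":[0,0,0]},
    {"gripper":1,"xyz":[6,135,0],"turn":[0,0,0]},
    {"gripper":1,"xyz":[8,190,0],"turn":[0,0,0]},
    {"gripper":1,"xyz":[11,245,0],"turn":[0,0,0]},
    {"gripper":1,"xyz":[13,300,0],"turn":[0,0,0]},
    {"gripper":1,"xyz":[15,355,0],"turn":[0,0,0]},
    {"gripper":1,"xyz":[18,410,0],"turn":[0,0,0]},
    {"gripper":1,"xyz":[20,450,0],"turn":[0,0,0]},
    {"gripper":1,"xyz":[20,467,0],"turn":[0,0,0]},
  ],
)

```text
time_s: 8.98
eef_pos: [0.5193, 0.3474, 0.3241]
orientation: [[-0.998, -0.067, -0.002], [-0.067, 0.998, -0.001], [0.002, -0.001, -1.0]]
ft_force: [0.0, -0.7, -0.8]
grip_width: 0.0125
```

```bash
python3 - <<'E'
from bench import ctrl,vision
from h import *
o=ctrl.get_obs(); print({k:np.round(v,3).tolist() for k,v in o.items() if k in("ft_force","eef_pos","q","orientation")}); 
m=vision.camera_model("wrist");p,d=vision.snapshot("wrist");np.savez("s4_wrist.npz",p=p,d=d,**m)
cv2.imwrite("pics/f.png",p[:,:,::-1])
b=load("side");print("oiler",pt(b,197,222),pt(b,193,200))
s=load("wrist","s4");P=cloud(s);x,y,z=P[...,0],P[...,1],P[...,2]
hsv=cv2.cvtColor(p,cv2.COLOR_RGB2HSV)
mk=((d>0)&(np.hypot(x-.52,y-.346)<.135)&(z<.06)&(z>-.002)&(hsv[...,0]>5)&(hsv[...,0]<22)&(hsv[...,1]>90)).astype(np.uint8)
k,l,st,_=cv2.connectedComponentsWithStats(mk);i=1+np.argmax(st[1:,4]);Q=P[l==i];print(len(Q),cv2.minAreaRect((Q[:,:2]*1000).astype(np.float32)))
E
```

```text
{'q': [0.57, 0.352, 1.559, 0.0, 1.232, -1.068], 'eef_pos': [0.519, 0.347, 0.324], 'orientation': [[-0.998, -0.067, -0.002], [-0.067, 0.998, -0.001], [0.002, -0.001, -1.0]], 'ft_force': [0.047, -0.652, -0.827]}
oiler [0.67261137 0.35488917 0.0941787 ] [0.6846953  0.34369015 0.16763473]
15779 ((497.0520324707031, 345.7294006347656), (162.3102569580078, 154.92437744140625), 2.721569061279297)
```

View pics/f.png

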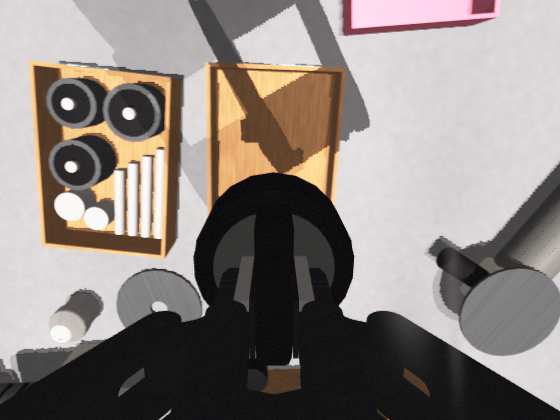

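The cap is level in the jaws above the empty brown tray, at wrist image (275,130). The full tray is at (105,160) and the pink one is out of the way at (420,15). Lowering.

>>> carry_out(
  deltas=[
    {"gripper":1,"xyz":[0,-1,35],"turn":[0,0,0]},
    {"gripper":1,"xyz":[0,-1,80],"turn":[0,0,0]},
    {"gripper":1,"xyz":[0,-1,125],"turn":[0,0,0]},
    {"gripper":1,"xyz":[0,-1,170],"turn":[0,0,0]},
    {"gripper":1,"xyz":[0,-1,205],"turn":[0,0,0]},
    {"gripper":1,"xyz":[0,-1,230],"turn":[0,0,0]},
    {"gripper":1,"xyz":[0,-1,245],"turn":[0,0,0]},
    {"gripper":1,"xyz":[0,-1,250],"turn":[0,0,0]},
    {"gripper":1,"xyz":[0,-1,250],"turn":[0,0,0]},
  ],
)

```text
time_s: 10.15
eef_pos: [0.5207, 0.3444, 0.0757]
orientation: [[-0.998, -0.065, 0.0], [-0.065, 0.998, 0.0], [-0.0, 0.0, -1.0]]
ft_force: [-0.7, 0.1, -0.9]
grip_width: 0.0133
```

>>> carry_out(
  deltas=[
    {"gripper":1,"xyz":[0,0,3],"turn":[0,0,0]},
    {"gripper":1,"xyz":[0,0,6],"turn":[0,0,0]},
    {"gripper":1,"xyz":[0,0,9],"turn":[0,0,0]},
    {"gripper":1,"xyz":[0,0,11],"turn":[0,0,0]},
    {"gripper":1,"xyz":[0,0,12],"turn":[0,0,0]},
    {"gripper":1,"xyz":[0,0,12],"turn":[0,0,0]},
    {"gripper":1,"xyz":[0,0,12],"turn":[0,0,0]},
  ],
)

```text
time_s: 11.02
eef_pos: [0.5203, 0.3446, 0.0634]
orientation: [[-0.998, -0.065, 0.0], [-0.065, 0.998, 0.0], [-0.0, 0.0, -1.0]]
ft_force: [0.6, -0.1, -0.4]
grip_width: 0.0125
```

>>> carry_out(
  deltas=[
    {"gripper":1,"xyz":[0,0,1],"turn":[0,0,0]},
    {"gripper":1,"xyz":[0,0,2],"turn":[0,0,0]},
    {"gripper":1,"xyz":[0,0,2.5],"turn":[0,0,0]},
    {"gripper":1,"xyz":[0,0,2.5],"turn":[0,0,0]},
    {"gripper":1,"xyz":[0,0,2.5],"turn":[0,0,0]},
  ],
)

```text
time_s: 11.65
eef_pos: [0.5203, 0.3446, 0.0608]
orientation: [[-0.998, -0.065, 0.0], [-0.065, 0.998, 0.0], [-0.0, 0.0, -1.0]]
ft_force: [0.8, 0.6, -1.1]
grip_width: 0.0128
```

>>> carry_out(
  deltas=[
    {"gripper":1,"xyz":[0,0,1],"turn":[0,0,0]},
    {"gripper":1,"xyz":[0,0,1.5],"turn":[0,0,0]},
    {"gripper":1,"xyz":[0,0,2],"turn":[0,0,0]},
    {"gripper":1,"xyz":[0,0,2],"turn":[0,0,0]},
  ],
)

```text
time_s: 12.15
eef_pos: [0.5203, 0.3445, 0.0592]
orientation: [[-0.998, -0.065, -0.0], [-0.065, 0.998, -0.0], [0.0, -0.0, -1.0]]
ft_force: [-2.4, -1.4, 4.3]
grip_width: 0.0127
```

Contact came at 0.0592 m with 4.3 N, where 0.0595 was expected. I'll release with a partial opening and then rise.

>>> carry_out(
  deltas=[
    {"gripper":0.5,"xyz":[0,0,0],"turn":[0,0,0]},
    {"gripper":0.2,"xyz":[0,0,0],"turn":[0,0,0]},
    {"gripper":0,"xyz":[0,0,0],"turn":[0,0,0]},
    {"gripper":0,"xyz":[0,0,0],"turn":[0,0,0]},
    {"gripper":0,"xyz":[0,0,-10],"turn":[0,0,0]},
    {"gripper":0,"xyz":[0,0,-40],"turn":[0,0,0]},
    {"gripper":0,"xyz":[0,0,-90],"turn":[0,0,0]},
    {"gripper":0,"xyz":[0,0,-150],"turn":[0,0,0]},
    {"gripper":-0.5,"xyz":[0,0,-180],"turn":[0,0,0]},
    {"gripper":-1,"xyz":[0,0,-180],"turn":[0,0,0]},
  ],
)

```text
time_s: 13.4
eef_pos: [0.5217, 0.3455, 0.2428]
orientation: [[-0.998, -0.065, 0.006], [-0.065, 0.998, 0.004], [-0.006, 0.003, -1.0]]
ft_force: [0.2, 0.9, 0.8]
grip_width: 0.0771
```

```bash
python3 - <<'E'
from bench import ctrl,vision
from h import *
o=ctrl.get_obs(); print({k:np.round(v,3).tolist() for k,v in o.items() if k in("time_s","ft_force","eef_pos","grip_width")}); 
for n in("scene","side"):
    m=vision.camera_model(n);p,d=vision.snapshot(n);np.savez(f"s5_{n}.npz",p=p,d=d,**m)
    cv2.imwrite(f"pics/g_{n}.png",p[:,:,::-1])
    s=load(n,"s5");P=cloud(s);x,y,z=P[...,0],P[...,1],P[...,2]
    k=(np.hypot(x-.52,y-.345)<.045)&(d>0)&(p.max(-1)<90)
    Q=P[k&(abs(z-.036)<.003)];print(n,"top",len(Q),np.median(Q[:,2]),cv2.minEnclosingCircle((Q[:,:2]*1000).astype(np.float32)));Q=P[k&(z<.08)&(z>.05)];print("bar max z",np.percentile(Q[:,2],95))
E
```

```text
{'time_s': 13.4, 'eef_pos': [0.522, 0.345, 0.243], 'ft_force': [0.247, 0.949, 0.813], 'grip_width': 0.077}
scene top 439 0.035852201883457 ((520.2461547851562, 345.5259094238281), 35.60877227783203)
bar max z 0.0626664205416996
side top 210 0.03628576617025256 ((516.5670166015625, 345.2608642578125), 34.74530792236328)
bar max z 0.06483233636214839
```

View pics/g_scene.png

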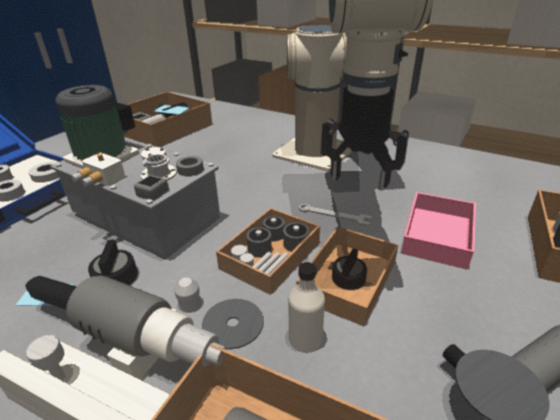

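View pics/g_side.png

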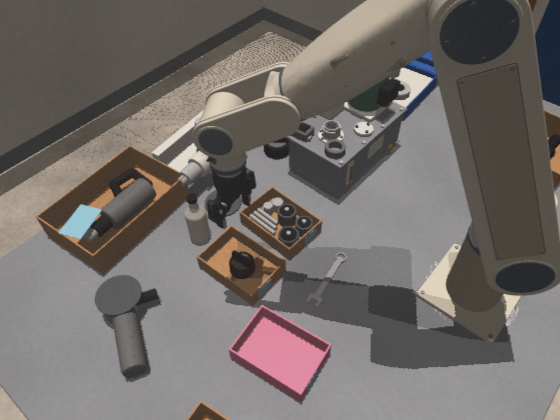

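The cap sits flat and right way up in the empty tray, at scene (350,270) and side (242,263). The neck on the pack is open, and nothing else has moved. Handing in.

```bash
python3 -c "
from bench import ctrl
print(ctrl.finish_job())"
```

```text
the job is handed in; nothing more can be done
None
```

The filler is open, and its cap stands flat and right way up in the empty brown tray. I handed the job in at about 13.5 s of the 48 s allowed.

- **Unlocking:** I gripped the bar, pressed the cap down about 9 mm (about 17 N) and turned it about 65° anticlockwise while pressed. It then lifted off with no resistance.
- **Placing:** I lowered the cap until it touched the tray floor (4.3 N), then opened the jaws and rose clear.
- **Last checks:** The cap's flat top is at 36 mm, as expected for a cap standing level on the tray floor. It is centred within about 4 mm. The neck is open, and the tape, tape measure, wrench, full tray and other things look undisturbed in the pictures.
- **Disagreements:** The fixed cameras and the wrist camera differed by 2–3 mm on where the cap was, and I used the wrist view. The two fixed cameras put the placed cap about 4 mm apart in x. The turning stop showed only as a small change in the sign of the wrist moment, not as a hard stop.

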